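Dose the gas cell: stopcock half open, four clicks on the syringe lever, and hold

ROBOT

A 6-joint arm with a two-finger parallel gripper is mounted at the origin on a cart in front of the work surface, level with it; the furniture and walls round the work are solid. World frame = base frame: x ahead of the robot, y to its left, z up, the work surface at z = 0. Lengths are in m, angles in rad, forces in N, time in s.
With the tool pointing down it reaches from about 0.325 to 0.85 m from the base axis. Payload 4.4 kg.
Tool frame: the origin (TCP) lies midway between the tips of the shut fingers; the grasp point (between the pads) lies manip.tcp_to_grasp behind it (manip.tcp_to_grasp is the distance from the TCP to the grasp point, in m); z points along the fingers, y is the line along which they close (so a half turn about z gives the same grasp; the last joint's range is limited). The gripper opens to 94 mm and grips with 3 to 60 N. Pads are 16 mm wide; open, the fingers measure 119 mm over their backs; the gripper's body (75 mm by 177 mm) begins 78 mm behind the grasp point.
Start: joints at [1.107, 0.207, 1.542, -0, 1.393, -0.15], TCP at [0.177, 0.547, 0.205] pointing down, gripper open.
Joint ranges: [-2.73, 2.73], [-0.86, 2.22], [0.23, 2.46], [-1.11, 4.25], [0.08, 2.63], [-2.82, 2.82]. Speed limits (rad/s): [2.79, 2.79, 3.14, 3.14, 3.14, 3.14].

INTERFACE

Orientations are given as a unit quaternion [w, x, y, z].
In Python, from workcell import manip gives the robot as it stands.
- The arm moves only by the tool arm_command, never from a script. Its arguments are lists of equal length, an entry for each row: "delta_rot": the turn, a rotation vector about the world's x, y, z in rad, a list of three; "dp": the shift along the world's x, y, z in mm, a list of three; "fingers": the finger opening in mm, from 0 to 94. A call has 1 to 8 rows; each row is the pose to reach, as a shift and turn from the pose commanded when the call began; what a row does not reach only later rows make up. A row lasts 1/8 s, in which the tool goes at most 62.5 mm and 10.7 degrees, less where a joint would pass 70% of its speed; a pose out of reach is approached as far as the arm can. A call with a gripper value outside its range is refused whole. The fingers move at their own pace and stop on an object; "grip_force" is the grip in N (left out, the last holds). Time passes only in rows, so rows that repeat a pose let the fingers close. It gives the time, the measured TCP pose, the force, the opening and the grip force at its end, in the units of the state.
- manip.read_state(): the state, without advancing time (a new reading comes with each control period).
- manip.snapshot(name): name is "scene" or "top" or "wrist"; returns the picture (420x560x3 uint8, red, green, blue); there is no depth.
- manip.camera_params(name): a dict with "mtx" (3x3 intrinsics, pixels), "xyz" and "orientation" of the camera in the world; the wrist camera has in their place "mount" (4x4, takes a point from camera to tool coordinates, whose origin is the TCP and whose axes are the flange's). Camera axes: x right, y up, looking along -z (the intrinsics and any distortion apply to the point x, -y, -z); pixel columns grow to the right and rows downward; lengths in m; the calibration is good to about 2 mm. The wrist camera is an equidistant fisheye: a pixel r from the principal point sees the ray r / f radians off the axis. A picture is of the moment at which its call begins: read the wrist's pose just before it. camera_params takes no time and is no camera call.
- manip.sign_off(): hands the job in; it is judged then, once.
Trained networks look in the newest picture that a camera, given by its name, has taken for a name from the list of things; names that differ only in an ending like _2 or _b are one class to them, and where a whole thing is asked for, a point or a joint stands for the part that bears it (a point fixed in the world has none). Each returns a list of dicts, best first, with "conf" (0 to 1); they miss things now and then, are a little off and sometimes report something else, mostly with a low value. They report only what shows in the picture. A call takes as long as a camera call.
- manip.regions_of(thing, camera): "pixels" (420x560 bool, what is visible of it) and "bbox" ([centre column, centre row, width, height] as shares, 0 to 1, of the picture: columns of its width, rows of its height, round what is visible of it).
- manip.place_of(thing, camera): "position" ([column, row] as shares, 0 to 1, of the picture: columns of its width, rows of its height: a listed point, or the origin of a listed thing).
The state is a dict: "time_s": time; "qpos": joint angles; "dq": joint speeds; "joint_torque": joint torques, N m; "tool_pos": TCP position; "orientation": TCP orientation; "ft_force": force on the tool from outside, world axes, zero at the start; "ft_torque": the same for the moment, N m; "grip_width": finger opening in m; "grip_force": force on a finger pad.
Only numpy, scipy, OpenCV 4.12 (cv2) and the standard library are available. Lean on these libraries where they do the work, as an engineer would, in place of code of your own. Each camera call takes 0.05 s, during which the arm holds its last target. There are 200 camera calls.

TASK

Bleed a measured charge of test gas into the glass absorption cell: turn the inlet stopcock between the syringe and the cell to half open (nose on the middle of its three marks), then swing the syringe driver's hand lever towards the syringe by four clicks from its rest - no fifth click, that would overfill the cell. Finish while still holding the lever on the fourth click, because the spring pushes it back as soon as you let go. Leave the vent stopcock on the far side of the cell shut and do not knock the things standing about.

Things in the scene. Friction and masses are not known exactly. Their poses are not given: they have to be found in the camera images.
- gas_rig: dosing rig, fixed on the counter: breadboard 150 mm deep (x -70 to +80), 410 mm long (y +-205), 16 mm high. Origin on the counter, mid-length; x away from the robot at yaw 0, y along the gas line, z up. From +y to -y: lever driver (housing x +-23, y 118 to 204, 108 mm high), clear syringe (y 72 to -9), inlet stopcock (y -45), glass cell (y -110), vent stopcock (y -175); gas line 93 mm up
- gas_cell (a point): centre of the glass gas cell between the two stopcocks, 93 mm above the counter; the cell lies along the rig's x, 110 mm long, 37 mm over its metal ends, top 112 mm above the counter. The syringe and its clamps stay below 112 mm too
- inlet (a joint): inlet stopcock's handle, rad, positive anticlockwise from above. 0 = shut: bar crosswise to the gas line, nose to the rig's -x; 0.785 = half open: nose on the middle mark, halfway between -x and -y; 1.571 = fully open: nose to the cell (-y). Starts at -0.2 to 0.25, stays where left (friction 0.05 N m), stops at -0.35 and 1.92
- inlet_grip (a point): on the inlet stopcock's upright axis, in its black bar handle, 142 mm above the counter; turns with the handle, x along the bar. Bar 42 mm long, 9 mm thick, 128 to 150 mm above the counter, small pointed nose at its -x end; below it a round plate of 54 mm, top at 117 mm, with three marks
- vent (a joint): angle of the vent stopcock's handle on the far side of the cell, same make and meaning as the inlet; stands at about 0 (shut, crosswise) and must stay there
- vent_grip (a point): middle of the vent stopcock's bar handle, on its axis, 142 mm above the counter
- dose_lever (a joint): lever angle from its rest, rad: 0 = on the back stop, leaning 30 degrees from upright towards the rig's +y; grows as it swings up and over towards the syringe (-y). One click every 0.209 rad (12 degrees, 29 mm of grip path): click n snaps over at about (n - 0.28) x 0.209 and its notch lies at n x 0.209; fourth notch 0.838, the fifth click snaps at 0.99, hard stop 1.51
- click_wheel_point (a point): where the spring plunger meets the toothed click wheel on the shaft, 60 mm above the counter. Force needed at the grip, across the arm: 5 N to start, rising to 6 N before the first click and 7 N before the fourth; it falls by 4 to 5 N as the plunger snaps over the tooth and rises again beyond the notch. The teeth do not hold the lever: let go and it ticks back to 0
- lever_grip: revolving black grip at the top of the lever arm: a cylinder 20 mm in diameter and 50 mm long that sticks out level towards the rig's -x, and spins freely on its pin. The arm, 9 mm round, stands beside its +x end. Origin at the grip's centre, 140 mm from the shaft's axis, 181 mm above the counter at rest, 200 mm with the arm upright. Its x runs along the grip
- lever_shaft (a point): on the axis of the lever's shaft, in the plane in which the grip's centre swings (73 mm to the rig's -x side), 60 mm above the counter; the shaft runs along the rig's x
- propanol_bottle: squeeze bottle with a pointed cap, 40 mm wide, 95 mm high, loose, behind the syringe; leave it. Origin at its underside
- screw_pot: low round pot of screws, 47 mm wide, 21 mm high, loose, behind the driver; leave it. Origin at its underside
- power_sensor: black round sensor puck, 51 mm, 18 mm high, loose, behind the cell; leave it. Origin at its underside
- hex_key: black hex key, 87 mm long, lying loose on the breadboard in front of the syringe; leave it. Origin at its underside

How it is judged:
By the outcome, as a careful person would: the job done as asked, in the order asked, and still so for the second after the job is handed in, while the arm keeps its last pose, push and grip.
It also fails if it takes over 58 s, if anything falls off the work surface, if the arm or the gripper's body presses on something with over 40 N, if the wrist force passes 120 N, or if a joint passes its speed limit or range.

## Working session

There is one attempt and no reset: what is moved stays moved. The work goes in short steps, Python scripts to look and compute and a tool call to move; the robot and the scene stay as the last step left them, time stands still between calls to the robot, and variables do not carry over. Pictures are saved under pics/ and viewed, at most 10 in all, crops included, and the job is handed in when it is done.

Besides the shell and the picture viewer there is one more tool, called after "Request:" by a JSON object that holds its "name" and its "arguments". arm_command: Moves the arm, as the interface text tells. Its arguments: {"type":"object","properties":{"delta_rot":{"type":"array","items":{"type":"array","items":{"type":"number"}}},"dp":{"type":"array","items":{"type":"array","items":{"type":"number"}}},"fingers":{"type":"array","items":{"type":"number"}},"grip_force":{"type":"number"}},"required":["delta_rot","dp","fingers"]}

```bash
ls; mkdir -p pics; cat > h.py <<'E'
import numpy as np, cv2
from scipy.spatial.transform import Rotation as R
from workcell import manip
def q2R(q): return R.from_quat([q[1],q[2],q[3],q[0]]).as_matrix()
def campose(n):
    c=manip.camera_params(n)
    if n=='wrist':
        s=manip.read_state(); T=np.eye(4); T[:3,:3]=q2R(s['orientation']); T[:3,3]=s['tool_pos']
        return c,T@np.array(c['mount'])
    T=np.eye(4); T[:3,:3]=q2R(c['orientation']); T[:3,3]=c['xyz']; return c,T
def ray(n,uv,ct=None):
    c,T=ct or campose(n); K=np.array(c['mtx']); x=(uv[0]-K[0,2])/K[0,0]; y=(uv[1]-K[1,2])/K[1,1]
    if n=='wrist':
        r=np.hypot(x,y); d=np.array([x/r*np.sin(r),y/r*np.sin(r),np.cos(r)]) if r>1e-9 else np.array([0,0,1.])
    else: d=np.array([x,y,1.])
    d=d*[1,-1,-1]; d=T[:3,:3]@d; return T[:3,3],d/np.linalg.norm(d)
def atz(n,uv,z,ct=None):
    o,d=ray(n,uv,ct); return o+d*(z-o[2])/d[2]
def proj(n,p,ct=None):
    c,T=ct or campose(n); K=np.array(c['mtx']); q=T[:3,:3].T@(np.array(p)-T[:3,3])*[1,-1,-1]
    if n=='wrist':
        r=np.hypot(q[0],q[1]); t=np.arctan2(r,q[2]); x,y=q[:2]/r*t
    else: x,y=q[:2]/q[2]
    return np.array([K[0,0]*x+K[0,2],K[1,1]*y+K[1,2]])
def snap(n,f=None):
    im=manip.snapshot(n)
    if f: cv2.imwrite('pics/'+f,cv2.cvtColor(im,cv2.COLOR_RGB2BGR))
    return im
def places(n,things):
    for t,z in things.items():
        r=manip.place_of(t,n)[:2]
        for k in r:
            uv=np.array(k['position'])*[560,420]; print(n,t,round(k['conf'],2),uv.round(1),atz(n,uv,z).round(4))
Z=dict(gas_rig=0,gas_cell=.093,inlet_grip=.142,vent_grip=.142,click_wheel_point=.06,lever_grip=.181,lever_shaft=.06,propanol_bottle=0,screw_pot=0,power_sensor=0,hex_key=.016)
E
python3 - <<'E'
from h import *
print(manip.tcp_to_grasp, manip.read_state()); print(manip.camera_params('scene'),manip.camera_params('top'),manip.camera_params('wrist'))
for n in ('top','scene','wrist'):
    snap(n,n+'0.png'); places(n,Z)
E
```

```text
pics
0.0188 {'time_s': 0.0, 'qpos': array([ 1.10652425e+00,  2.07406477e-01,  1.54294760e+00, -4.78515740e-06,
        1.39351180e+00, -1.50501226e-01]), 'dq': array([ 6.61006750e-05,  8.24746795e-04,  1.18033024e-03, -2.49627526e-04,
       -1.17637878e-04, -8.08108985e-04]), 'joint_torque': array([ 6.95964209e-04, -3.70882165e+01, -2.81421983e+01,  6.98293210e-02,
        3.62894847e-02, -1.90421370e-04]), 'tool_pos': array([0.17711706, 0.54618686, 0.20430152]), 'orientation': array([-3.41659333e-04,  1.56242124e-01,  9.87718131e-01, -1.08404931e-03]), 'ft_force': array([-0.75855538, -0.49978171, -0.02744608]), 'ft_torque': array([-0.03635711,  0.01147116,  0.04379677]), 'grip_force': 0.0, 'grip_width': 0.0939844158519906}
{'mtx': array([[464.91702972,   0.        , 284.21285428],
       [  0.        , 464.91702972, 211.02655109],
       [  0.        ,   0.        ,   1.        ]]), 'xyz': array([0.08150379, 0.35264354, 0.9200394 ]), 'orientation': array([-0.40642434, -0.13740833,  0.28668507,  0.85659201])} {'mtx': array([[419.13535835,   0.        , 284.07706199],
       [  0.   
[... 1532 characters left out ...]
3 232.5] [0.5015 0.0092 0.016 ]
scene gas_rig 0.61 [288.9 240.8] [ 0.5463 -0.0377  0.    ]
scene gas_cell 0.82 [328.7 198.1] [ 0.5315 -0.1424  0.093 ]
scene inlet_grip 0.49 [307.3 196.3] [ 0.5376 -0.0809  0.142 ]
scene vent_grip 0.61 [354.4 173.7] [ 0.52   -0.2046  0.142 ]
scene click_wheel_point 0.64 [244.2 265.5] [0.5277 0.1015 0.06  ]
scene lever_grip 0.58 [201.  273.2] [0.5015 0.2069 0.181 ]
scene lever_shaft 0.7 [238.4 287.9] [0.4923 0.1423 0.06  ]
scene propanol_bottle 0.93 [247.6 209.1] [ 0.684  -0.0181  0.    ]
scene screw_pot 0.7 [218.9 228.4] [0.6808 0.0703 0.    ]
scene power_sensor 0.8 [290.9 190. ] [ 0.6632 -0.141   0.    ]
scene hex_key 0.58 [284.2 259.4] [0.5061 0.0093 0.016 ]
```

```bash
python3 - <<'E'
import cv2,numpy as np
a=cv2.imread('pics/top0.png');b=cv2.imread('pics/scene0.png')
x=cv2.resize(a[130:270,140:410],None,fx=2.8,fy=2.8,interpolation=3);cv2.imwrite('pics/a.png',x)
x=cv2.resize(b[130:330,160:400],None,fx=3,fy=3,interpolation=3);cv2.imwrite('pics/b.png',x)
E
```

```text
(no output)
```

View pics/a.png

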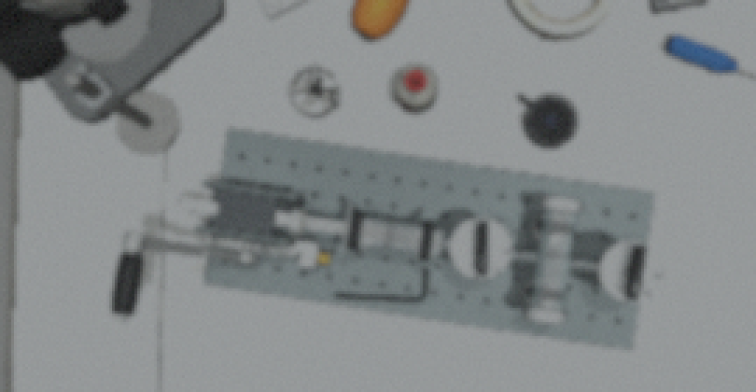

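View pics/b.png

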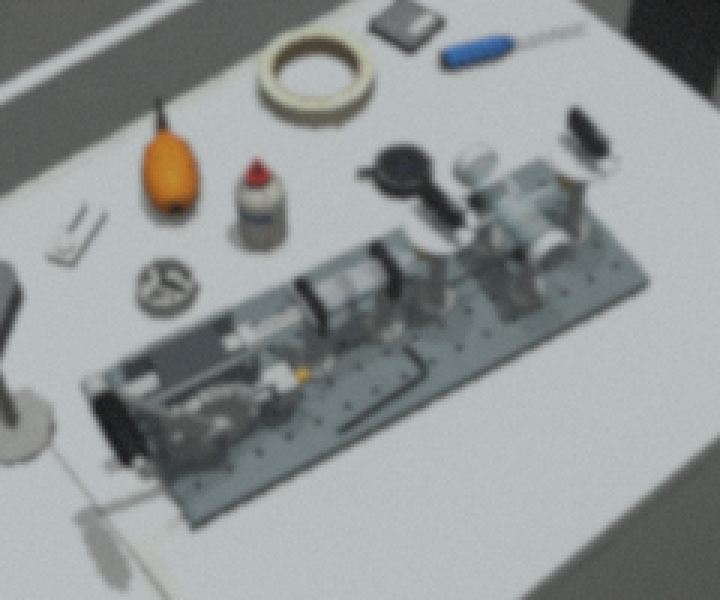

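View pics/scene0.png

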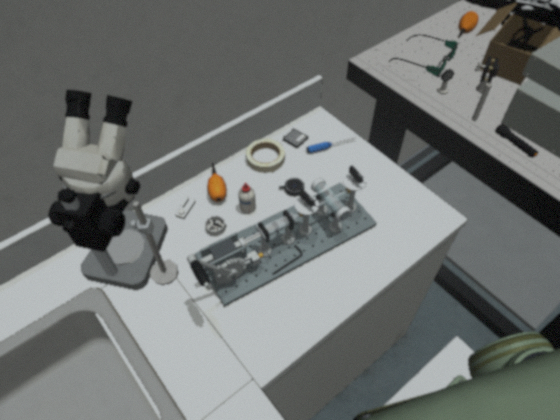

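```bash
cat >> h.py <<'E'
from scipy.optimize import least_squares
def rigfit(obs, shy=None):
    # obs: list of (cam ct n, thing, uv, w); params x,y,yaw,shaft_y ; angle of lever 0
    def pts(p):
        x,y,a,s=p; f=lambda X,Y,Zz: np.array([x+X*np.cos(a)-Y*np.sin(a), y+X*np.sin(a)+Y*np.cos(a), Zz])
        return dict(gas_cell=f(0,-.11,.093),inlet_grip=f(0,-.045,.142),vent_grip=f(0,-.175,.142),lever_grip=f(-.073,s+.07,.181),lever_shaft=f(-.073,s,.06),gas_rig=f(0,0,0))
    fun=lambda p: np.concatenate([(proj(n,pts(p)[t],ct)-uv) for n,ct,t,uv in obs])
    r=least_squares(fun,[.547,-.034,-.165,.16],loss='soft_l1',x_scale=[.01,.01,.1,.01]); return r.x,r.fun.reshape(-1,2),pts(r.x)
def collect(n,things,m=.4):
    o=[]
    ct=campose(n)
    for t in things:
        for k in manip.place_of(t,n)[:1]:
            if k['conf']>m: o.append((n,ct,t,np.array(k['position'])*[560,420]))
    return o
TH=['gas_cell','inlet_grip','vent_grip','lever_grip','lever_shaft','gas_rig']
E
python3 - <<'E'
from h import *
o=collect('top',TH)+collect('scene',TH)
p,f,P=rigfit(o); print(p.round(4))
for a,b in zip(o,f): print(a[0],a[2],b.round(1))
for k in P: print(k,P[k].round(4))
E
```

```text
[ 0.5445 -0.0341 -0.1279  0.1654]
top gas_cell [-1.3  1.8]
top inlet_grip [0.5 0.9]
top vent_grip [ 1.3 -1. ]
top lever_grip [ 0.7 -0.6]
top lever_shaft [-1.5  5. ]
top gas_rig [ 0.2 -0.9]
scene gas_cell [0.6 0.1]
scene inlet_grip [-1.1  0.1]
scene vent_grip [ 0.3 -1.2]
scene lever_grip [-1.   0.3]
scene lever_shaft [ 0.9 -1.1]
scene gas_rig [-0.7  1.3]
gas_cell [ 0.5305 -0.1432  0.093 ]
inlet_grip [ 0.5388 -0.0787  0.142 ]
vent_grip [ 0.5222 -0.2077  0.142 ]
lever_grip [0.5021 0.2086 0.181 ]
lever_shaft [0.4932 0.1392 0.06  ]
gas_rig [ 0.5445 -0.0341  0.    ]
```

Request:
{"name": "arm_command", "arguments": {"dp": [[10, -25, 30], [35, -80, 60], [65, -140, 90], [95, -195, 96], [130, -250, 96], [165, -305, 96], [195, -360, 96], [225, -410, 96]], "delta_rot": [[0, 0, 0], [0, 0, 0.03], [0, 0, 0.06], [0, 0, 0.09], [0, 0, 0.12], [0, 0, 0.15], [0, 0, 0.18], [0, 0, 0.18]], "fingers": [60, 50, 40, 40, 40, 40, 40, 40]}}

```text
time_s: 3.4
tool_pos: [0.3947, 0.1496, 0.3019]
orientation: [0.001, 0.067, 0.998, 0.0]
ft_force: [0.6, 0.1, 0.5]
grip_width: 0.04
grip_force: 0.0
```

Request:
{"name": "arm_command", "arguments": {"dp": [[35, -55, 0], [70, -110, 0], [100, -155, 0], [125, -195, 0], [137, -215, 0], [137, -215, 0], [137, -215, 0]], "delta_rot": [[0, 0, 0], [0, 0, 0], [0, 0, 0], [0, 0, 0], [0, 0, 0], [0, 0, 0], [0, 0, 0]], "fingers": [40, 40, 40, 40, 40, 40, 40]}}

```text
time_s: 4.28
tool_pos: [0.5303, -0.0622, 0.3015]
orientation: [-0.0, 0.066, 0.998, 0.0]
ft_force: [-0.2, -0.5, 0.0]
grip_width: 0.0402
grip_force: 0.0
```

```bash
python3 - <<'E'
from h import *
s=manip.read_state(); print(s['time_s'],s['tool_pos'],s['orientation'],s['qpos'])
im=snap('wrist','w1.png'); o=collect('wrist',TH,.3)
for a in o: print(a[2],a[3].round(1),atz('wrist',a[3],Z[a[2]]).round(4))
o2=[x for x in o]+collect('top',TH)+collect('scene',TH)
p,f,P=rigfit(o2); print(p.round(4),P)
for a,b in zip(o2,f): print(a[0],a[2],b.round(1))
for r in manip.regions_of('inlet','wrist')[:2]:
    m=r['pixels']; print(r['conf'],m.sum(),r['bbox']); np.save('m.npy',m); 
E
```

```text
4.275 [ 0.53034301 -0.06216478  0.30149826] [-2.47243120e-04  6.61701844e-02  9.97808243e-01  3.93480733e-04] [-2.79255474e-01  6.03656717e-02  1.50930613e+00  6.64623126e-04
  1.57257055e+00 -1.71761369e+00]
gas_cell [218.7 194.5] [ 0.5313 -0.1464  0.093 ]
inlet_grip [265.2 203. ] [ 0.5376 -0.0859  0.142 ]
vent_grip [156.5 200.7] [ 0.5183 -0.2088  0.142 ]
lever_grip [519.  149.6] [0.5026 0.2042 0.181 ]
lever_shaft [426.5 138.2] [0.4952 0.1377 0.06  ]
gas_rig [301.2 181. ] [ 0.5461 -0.0404  0.    ]
[ 0.5442 -0.0359 -0.1309  0.1661] {'gas_cell': array([ 0.52980881, -0.14492719,  0.093     ]), 'inlet_grip': array([ 0.5382946 , -0.08048348,  0.142     ]), 'vent_grip': array([ 0.52132302, -0.2093709 ,  0.142     ]), 'lever_grip': array([0.50261809, 0.2077482 , 0.181     ]), 'lever_shaft': array([0.49347955, 0.13834729, 0.06      ]), 'gas_rig': array([ 0.54416938, -0.03586861,  0.        ])}
wrist gas_cell [ 0.2 -0.8]
wrist inlet_grip [4.1 0.5]
wrist vent_grip [-0.6  3. ]
wrist lever_grip [1.5 0.5]
wrist lever_shaft [-0.3 -0.7]
wrist gas_rig [ 2.1 -1.1]
top gas_cell [-0.6  2.1]
top inlet_grip [1.2 1.1]
top vent_grip [ 2.1 -0.7]
top lever_grip [ 1.1 -0.8]
top lever_shaft [-1.2  4.9]
top gas_rig [ 0.8 -0.8]
scene gas_cell [ 1.3 -0.1]
scene inlet_grip [-0.4 -0.1]
scene vent_grip [ 1.1 -1.4]
scene lever_grip [-0.7 -0.2]
scene lever_shaft [ 1.2 -1.5]
scene gas_rig [-0.1  1. ]
0.79 430 [0.4819, 0.4813, 0.0273, 0.114]
```

View pics/w1.png

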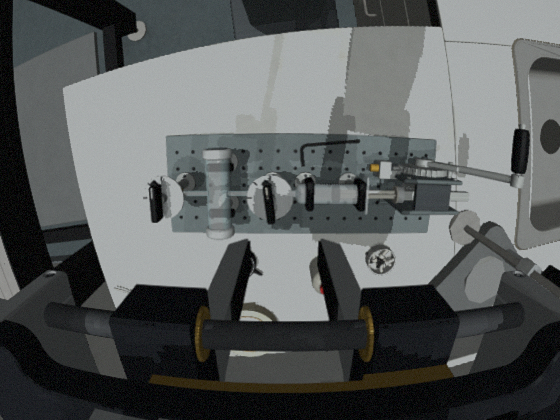

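```bash
python3 - <<'E'
from h import *
im=cv2.imread('pics/w1.png'); ct=campose('wrist')
g=cv2.cvtColor(im,6)
def bar(u0,u1,v0,v1,z=.150):
    yy,xx=np.nonzero(g[v0:v1,u0:u1]<45); P=np.array([atz('wrist',(x+u0,y+v0),z,ct)[:2] for x,y in zip(xx,yy)])
    c=P.mean(0);U,S,V=np.linalg.svd(P-c); d=V[0]*np.sign(V[0][0]); t=(P-c)@d; w=(P-c)@[-d[1],d[0]]
    print('bar',len(P),c.round(4),'ang',np.arctan2(d[1],d[0]).round(3),'len',np.ptp(t).round(4),np.ptp(w).round(4))
bar(255,285,170,230); bar(140,168,175,228)
c=[atz('wrist',u,.016,ct) for u in ((168,135),(432,138),(427,233),(171,230))]
for q in c: print(q.round(4))
# refine board edge yaw
for v0,v1,sg in((125,150,1),(222,242,-1)):
    L=[]
    for u in range(185,420,3):
        col=g[v0:v1,u].astype(float); d=np.abs(np.diff(cv2.GaussianBlur(col[:,None],(1,5),0)[:,0])); k=d.argmax(); L.append(atz('wrist',(u,v0+k+.5),.016,ct)[:2])
    L=np.array(L,np.float32); vx,vy,x0,y0=cv2.fitLine(L,cv2.DIST_HUBER,0,.01,.01).ravel(); print('edge',np.arctan2(vy,vx)-np.sign(vy)*np.pi/2,x0,y0)
for (u,v) in ((518,130),(518,172)): print(atz('wrist',(u,v),.181,ct).round(4))
x=cv2.resize(im[150:250,130:330],None,fx=4,fy=4,interpolation=2);cv2.imwrite('pics/c.png',x)
E
```

```text
bar 324 [ 0.5365 -0.0821] ang -0.032 len 0.0463 0.0102
bar 392 [ 0.5183 -0.2065] ang -0.22 len 0.0462 0.0194
[ 0.4461 -0.2273  0.016 ]
[0.5002 0.1664 0.016 ]
[0.6526 0.1532 0.016 ]
[ 0.5921 -0.2535  0.016 ]
edge -0.13815248 0.47598335 -0.014273888
edge -0.13630569 0.62588966 -0.031201538
[0.4809 0.2023 0.181 ]
[0.5285 0.2019 0.181 ]
```

View pics/c.png

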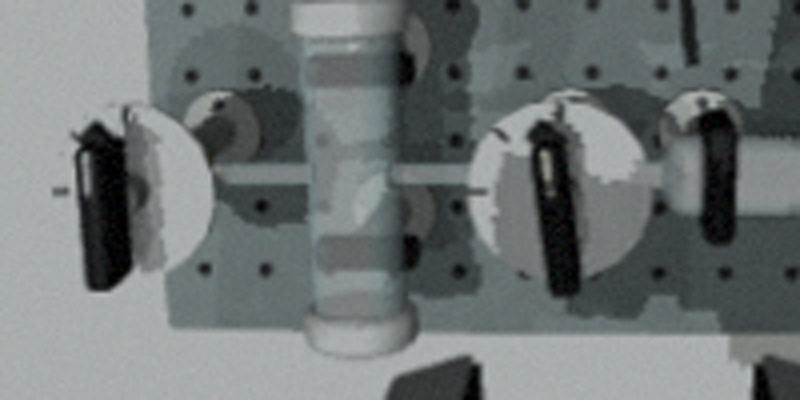

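Request:
{"name": "arm_command", "arguments": {"dp": [[7, -19, 0], [7, -19, -50], [7, -19, -100], [7, -19, -140], [7, -19, -165], [7, -19, -177], [7, -19, -177], [7, -19, -177]], "delta_rot": [[0, 0, 0.1], [0, 0, 0.1], [0, 0, 0.1], [0, 0, 0.1], [0, 0, 0.1], [0, 0, 0.1], [0, 0, 0.1], [0, 0, 0.1]], "fingers": [40, 40, 40, 40, 40, 40, 40, 40], "grip_force": 12}}

```text
time_s: 6.28
tool_pos: [0.5392, -0.083, 0.1259]
orientation: [0.001, 0.017, 1.0, -0.0]
ft_force: [0.6, -0.2, 0.1]
grip_width: 0.0403
grip_force: 0.0
```

```bash
python3 - <<'E'
from h import *
s=manip.read_state(); print(s['tool_pos'],s['ft_force'])
im=snap('wrist','w2.png'); x=im[60:420,120:440]; cv2.imwrite('pics/w2c.png',cv2.resize(x[...,::-1],None,fx=1.6,fy=1.6))
E
```

```text
[ 0.53916629 -0.08300034  0.12594516] [ 0.56157208 -0.18906278  0.08827528]
```

View pics/w2c.png

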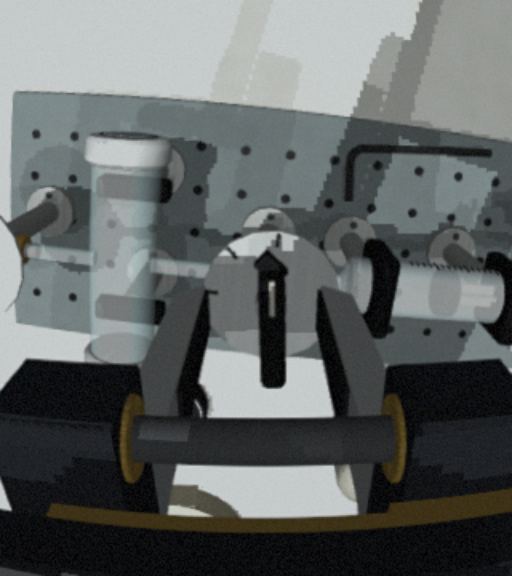

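```bash
python3 - <<'E'
from h import *
ct=campose('wrist')
for x,y in((271,262),(272,380)): print(atz('wrist',(120+x/1.6,60+y/1.6),.150,ct).round(4))
E
```

```text
[ 0.5123 -0.0809  0.15  ]
[ 0.5554 -0.0817  0.15  ]
```

Request:
{"name": "arm_command", "arguments": {"dp": [[-2.5, 1.5, 0], [-2.5, 1.5, 0], [-2.5, 1.5, 0], [-2.5, 1.5, 0], [-2.5, 1.5, 0], [-2.5, 1.5, 0], [-2.5, 1.5, 0]], "delta_rot": [[0, 0, 0], [0, 0, 0], [0, 0, 0], [0, 0, 0], [0, 0, 0], [0, 0, 0], [0, 0, 0]], "fingers": [30, 20, 12, 4, 4, 4, 4], "grip_force": 15}}

```text
time_s: 7.2
tool_pos: [0.5356, -0.0799, 0.1246]
orientation: [0.0, 0.017, 1.0, 0.001]
ft_force: [0.2, 5.7, 2.6]
grip_width: 0.0104
grip_force: 15.0
```

Request:
{"name": "arm_command", "arguments": {"dp": [[0, 1.5, 0], [0, 1.5, 0], [0, 1.5, 0], [0, 1.5, 0], [0, 1.5, 0], [0, 1.5, 0], [0, 1.5, 0], [0, 1.5, 0]], "delta_rot": [[0, 0, 0], [0, 0, 0.12], [0, 0, 0.24], [0, 0, 0.36], [0, 0, 0.48], [0, 0, 0.6], [0, 0, 0.68], [0, 0, 0.68]], "fingers": [4, 4, 4, 4, 4, 4, 4, 4], "grip_force": 25}}

```text
time_s: 8.2
tool_pos: [0.5361, -0.0812, 0.1247]
orientation: [0.0, -0.317, 0.948, -0.002]
ft_force: [-0.1, -2.6, 0.2]
grip_width: 0.01
grip_force: 25.0
```

Request:
{"name": "arm_command", "arguments": {"dp": [[0, 0, 0], [0, 0, 0]], "delta_rot": [[0, 0, 0], [0, 0, 0]], "fingers": [4, 4]}}

```text
time_s: 8.45
tool_pos: [0.536, -0.0811, 0.1247]
orientation: [0.0, -0.317, 0.948, -0.002]
ft_force: [1.8, -4.6, -0.9]
grip_width: 0.0095
grip_force: 25.0
```

```bash
python3 - <<'E'
from h import *
s=manip.read_state(); print(s['tool_pos'],s['ft_force'],s['ft_torque'],s['orientation']); y=q2R(s['orientation'])[:,1]; print('yaw',np.arctan2(-y[0],y[1]))
E
```

```text
[ 0.53604585 -0.08114987  0.12469966] [ 1.76395583 -4.60606072 -0.87461283] [-0.91726687 -0.35376744 -0.01574591] [ 1.88456998e-04 -3.17134712e-01  9.48379173e-01 -1.57557279e-03]
yaw 0.6454152625956256
```

Request:
{"name": "arm_command", "arguments": {"dp": [[0, 0, 0], [0, 0, 0], [0, 0, 10], [0, 0, 50], [0, 0, 100], [0, 0, 150], [0, 0, 175], [0, 0, 175]], "delta_rot": [[0, 0, 0], [0, 0, 0], [0, 0, 0], [0, 0, -0.15], [0, 0, -0.3], [0, 0, -0.45], [0, 0, -0.6], [0, 0, -0.78]], "fingers": [15, 25, 40, 40, 40, 50, 50, 50]}}

```text
time_s: 9.45
tool_pos: [0.5369, -0.0795, 0.3037]
orientation: [0.003, 0.069, 0.998, -0.0]
ft_force: [0.1, -0.9, -0.2]
grip_width: 0.0501
grip_force: 0.0
```

```bash
python3 - <<'E'
from h import *
s=manip.read_state(); print(s['tool_pos'])
im=snap('wrist','w3.png')[...,::-1]; ct=campose('wrist')
g=cv2.cvtColor(np.ascontiguousarray(im),6)
c=proj('wrist',(.536,-.081,.15),ct).astype(int); print(c)
r=26; yy,xx=np.nonzero(g[c[1]-r:c[1]+r,c[0]-r:c[0]+r]<45); P=np.array([atz('wrist',(x+c[0]-r,y+c[1]-r),.15,ct)[:2] for x,y in zip(xx,yy)])
m=P.mean(0);d=np.linalg.svd(P-m)[2][0]; a=np.arctan2(*(d*np.sign(d[0]))[::-1]); print(len(P),m,'ang',a,'theta',a+.137, 'len',np.ptp((P-m)@d))
for z in('top',): 
  pass
x=cv2.resize(np.ascontiguousarray(im[c[1]-60:c[1]+60,c[0]-100:c[0]+60]),None,fx=4.5,fy=4.5,interpolation=2);cv2.imwrite('pics/d.png',x)
o=collect('wrist',TH,.3)+collect('top',TH)+collect('scene',TH); p,f,Q=rigfit(o); print(p.round(4),Q['lever_grip'],Q['lever_shaft'])
for a in o:
  if 'lever_g' in a[2]: print(a[0],a[2],atz(a[0],a[3],Z[a[2]]).round(4))
E
```

```text
[ 0.5369338  -0.07949089  0.30365702]
[283 195]
368 [ 0.53482112 -0.07926285] ang 0.5962899781219105 theta 0.7332899781219105 len 0.05386310984746084
[ 0.5431 -0.0355 -0.1364  0.1654] [0.50274355 0.20762518 0.181     ] [0.49322771 0.13827499 0.06      ]
wrist lever_grip [0.4995 0.2005 0.181 ]
top lever_grip [0.5009 0.2103 0.181 ]
scene lever_grip [0.5015 0.2069 0.181 ]
```

View pics/d.png

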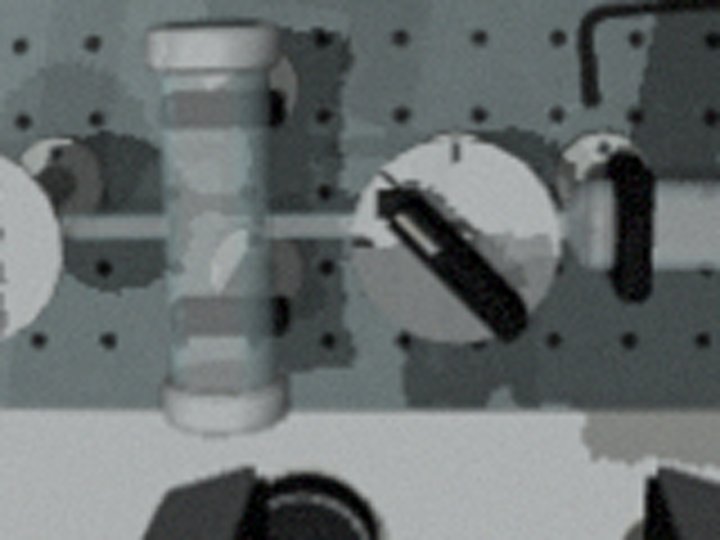

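```bash
python3 - <<'E'
from h import *
im=cv2.imread('pics/w3.png'); ct=campose('wrist'); g=cv2.cvtColor(im,6)
# rectify at z=.15, 0.25mm/px in rig frame axes (yaw -.137)
def rect(im,z,yaw,c,h=40,s=.25,ctx=ct):
    n=int(2*h/s); uv=np.zeros((n,n,2),np.float32)
    for i in range(n):
        for j in range(n):
            X=(h-i*s)/1000; Y=(h-j*s)/1000  # rows: +x up ; cols: +y left
            uv[i,j]=proj('wrist',(c[0]+X*np.cos(yaw)-Y*np.sin(yaw),c[1]+X*np.sin(yaw)+Y*np.cos(yaw),z),ctx)
    return cv2.remap(im,uv,None,cv2.INTER_CUBIC)
r=rect(g,.15,-.137,(.536,-.081)); 
for th in (20,25,30,35,40,50):
    m=(r<th).astype(np.uint8); k,l,st,ce=cv2.connectedComponentsWithStats(m); b=1+np.argmax(st[1:,4]); y,x=np.nonzero(l==b)
    rc=cv2.minAreaRect(np.c_[x,y].astype(np.float32)); P=np.c_[x,y]-[x.mean(),y.mean()]; d=np.linalg.svd(P.astype(float),full_matrices=False)[2][0]
    print(th,len(x),[np.round(v,1) for v in rc],'mm',np.array(rc[1])*.25,'pca deg',np.degrees(np.arctan2(d[0],d[1]))%180)
cv2.imwrite('pics/e.png',cv2.resize(r,None,fx=1.8,fy=1.8))
p=rect(g,.117,-.137,(.536,-.081)); cv2.imwrite('pics/f.png',np.hstack([cv2.resize(r,(390,390)),cv2.resize(p,(390,390))]))
E
```

```text
20 4198 [array([158.2, 175.3]), array([168.1,  37.6]), np.float64(46.8)] mm [42.03701019  9.40727425] pca deg 39.04415453313172
25 5023 [array([161.1, 178.3]), array([177.7,  39.9]), np.float64(45.8)] mm [44.42008972  9.97018433] pca deg 40.64894935178857
30 5519 [array([162.3, 180. ]), array([183.3,  40.7]), np.float64(46.0)] mm [45.82352066 10.18566895] pca deg 41.55298237229731
35 5851 [array([162.3, 180. ]), array([184.7,  42.1]), np.float64(46.0)] mm [46.17192841 10.52434731] pca deg 42.03899545676041
40 6124 [array([162. , 179.7]), array([185.4,  43.1]), np.float64(46.6)] mm [46.35640335 10.77828979] pca deg 42.19036425587095
50 6565 [array([161.4, 179.8]), array([187.6,  46.1]), np.float64(46.9)] mm [46.89638901 11.51944447] pca deg 42.217472891060424
```

View pics/f.png

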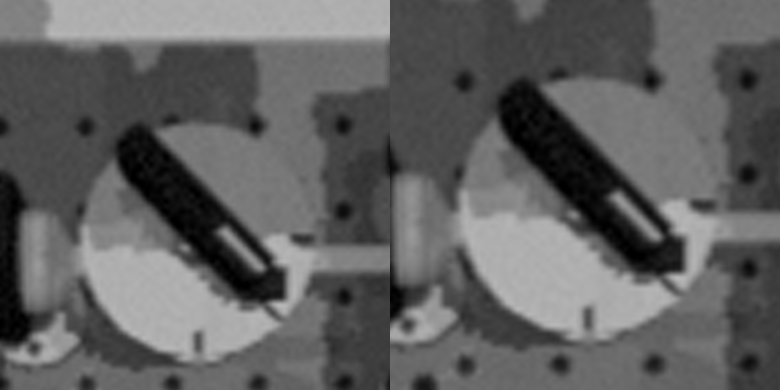

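```bash
python3 - <<'E'
from h import *
im=cv2.imread('pics/w3.png'); ct=campose('wrist'); g=cv2.cvtColor(im,6); yaw=-.137; c0=np.array((.536,-.081))
ex=np.array([np.cos(yaw),np.sin(yaw)]); ey=np.array([-ex[1],ex[0]])
# scan perpendicular profiles for assumed 45deg bar axis; edge = steepest gradient
for th0 in (np.radians(42),np.radians(45)):
    d=np.cos(th0)*ex+np.sin(th0)*ey; n=np.array([-d[1],d[0]])
    for sgn in(1,-1):
        L=[]
        for t in np.arange(-.010,.017,.001):
            ss=np.arange(-.003,.012,.0003); uv=np.array([proj('wrist',np.r_[c0+d*t+sgn*n*s,.150],ct) for s in ss],np.float32)
            pr=cv2.remap(g,uv[None],None,cv2.INTER_LINEAR)[0].astype(float); gr=np.convolve(pr,[1,1,0,-1,-1],'same'); gr[:3]=gr[-3:]=0; k=gr.argmax(); L.append((t,sgn*ss[k],gr[k]))
        L=np.array(L); w=L[:,2]>20; l=cv2.fitLine(L[w,:2].astype(np.float32)*1000,cv2.DIST_HUBER,0,.01,.01).ravel()
        print(np.degrees(th0).round(),sgn,w.sum(),'theta deg',np.degrees(th0+np.arctan2(l[1],l[0])*1).round(2), 'off mm',l[3].round(2)); 
L=[]
for u in range(185,420,3):
    col=g[205:245,u].astype(float); k=np.abs(np.convolve(col,[1,1,0,-1,-1],'same')[3:-3]).argmax()+3; L.append(atz('wrist',(u,205+k),.016,ct)[:2])
l=cv2.fitLine(np.array(L,np.float32),cv2.DIST_HUBER,0,.01,.01).ravel(); print('yaw edge',-np.arctan(l[0]/l[1]))
s=manip.read_state(); 
im=snap('top','t2.png'); print(manip.camera_params('top')['mtx'][0,0])
E
```

```text
42.0 1 28 theta deg 42.71 off mm 8.07
42.0 -1 28 theta deg 45.02 off mm -2.52
45.0 1 28 theta deg 43.06 off mm 7.8
45.0 -1 28 theta deg 45.0 off mm -2.7
yaw edge -0.13617688
419.1353583495604
```

Request:
{"name": "arm_command", "arguments": {"dp": [[-6, 50, 0], [-12, 105, 0], [-18, 160, 0], [-25, 215, 0], [-31, 260, 0], [-35, 287, 0], [-35, 287, 0], [-35, 287, 0]], "delta_rot": [[0, 0, 0], [0, 0, 0], [0, 0, 0], [0, 0, 0], [0, 0, 0], [0, 0, 0], [0, 0, 0], [0, 0, 0]], "fingers": [60, 60, 60, 60, 60, 60, 60, 60]}}

```text
time_s: 11.45
tool_pos: [0.5006, 0.2067, 0.2994]
orientation: [0.0, 0.067, 0.998, -0.0]
ft_force: [-0.1, -0.7, -0.0]
grip_width: 0.0598
grip_force: 0.0
```

```bash
python3 - <<'E'
from h import *
s=manip.read_state(); print(s['tool_pos'],s['qpos'].round(3))
im=snap('wrist','w4.png'); ct=campose('wrist')
for t in ('lever_grip','lever_shaft'):
    for k in manip.place_of(t,'wrist')[:1]:
        uv=np.array(k['position'])*[560,420]; print(t,k['conf'],uv,atz('wrist',uv,Z[t],ct).round(4))
for r in manip.regions_of('lever_grip','wrist')[:1]:
    m=r['pixels']; P=np.array([atz('wrist',(x,y),.185,ct)[:2] for y,x in zip(*np.nonzero(m))]); c=P.mean(0); d=np.linalg.svd(P-c)[2][0]; print(r['conf'],c,'ang',np.arctan(d[1]/d[0]),np.ptp((P-c)@d),np.ptp((P-c)@[-d[1],d[0]]))
    rows,cols=np.nonzero(m); print(cols.min(),cols.max(),rows.min(),rows.max())
E
```

```text
[0.50056501 0.2067385  0.29940965] [ 2.320e-01  7.800e-02  1.495e+00 -1.000e-03  1.569e+00 -1.205e+00]
lever_grip 0.8 [284.704 205.716] [0.5024 0.2052 0.181 ]
lever_shaft 0.96 [233.576 181.398] [0.4924 0.1386 0.06  ]
0.89 [0.50332159 0.20532382] ang -0.12944220798413442 0.052725873517145125 0.021504893847154267
273 296 181 235
```

View pics/w4.png

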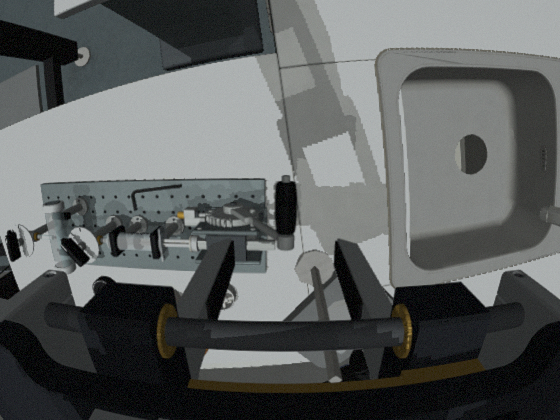

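Request:
{"name": "arm_command", "arguments": {"dp": [[2, -1, -40], [2, -1, -80], [2, -1, -115], [2, -1, -130], [2, -1, -137], [2, -1, -137], [2, -1, -137], [2, -1, -137]], "delta_rot": [[0, 0, 0], [0, 0, 0], [0, 0, 0], [0, 0, 0], [0, 0, 0], [0, 0, 0], [0, 0, 0], [0, 0, 0]], "fingers": [60, 60, 60, 60, 60, 60, 40, 30]}}

```text
time_s: 12.65
tool_pos: [0.5033, 0.2066, 0.1637]
orientation: [0.001, 0.067, 0.998, 0.0]
ft_force: [-0.0, -0.1, 0.2]
grip_width: 0.0431
grip_force: 0.0
```

Request:
{"name": "arm_command", "arguments": {"dp": [[0, 0, 0], [0, 0, 0], [0, 0, 0], [0, 0, 0]], "delta_rot": [[0, 0, 0], [0, 0, 0], [0, 0, 0], [0, 0, 0]], "fingers": [20, 10, 10, 10], "grip_force": 20}}

```text
time_s: 13.15
tool_pos: [0.5026, 0.2071, 0.1626]
orientation: [0.0, 0.067, 0.998, 0.001]
ft_force: [-1.0, 3.4, 0.2]
grip_width: 0.0196
grip_force: 20.0
```

Request:
{"name": "arm_command", "arguments": {"dp": [[0, 0, 0], [-1.8, -12.9, 6.7], [-3.6, -26.5, 11.9], [-5.6, -40.5, 15.7], [-7.5, -54.9, 18], [-9.5, -69.4, 18.8], [-11.5, -83.8, 18], [-11.5, -83.8, 18]], "delta_rot": [[0, 0, 0], [0, 0, 0], [0, 0, 0], [0, 0, 0], [0, 0, 0], [0, 0, 0], [0, 0, 0], [0, 0, 0]], "fingers": [10, 10, 10, 10, 10, 10, 10, 10], "grip_force": 35}}

```text
time_s: 14.15
tool_pos: [0.4909, 0.1231, 0.1801]
orientation: [0.0, 0.067, 0.998, 0.001]
ft_force: [2.0, 4.5, -3.0]
grip_width: 0.019
grip_force: 35.0
```

```bash
cat > lev.py <<'E'
from h import *
s=manip.read_state(); p=s['tool_pos']+[0,0,.0188]; u=np.array([.136,.991]); sh=np.array([.5026,.2071])-.07*u
d=(p[:2]-sh)@u; h=p[2]-.060; print(p,s['ft_force'],'r',np.hypot(d,h),'phi',np.pi/6-np.arctan2(d,h),'side',(p[:2]-sh)@[u[1],-u[0]],s['grip_width'])
E
python3 lev.py
```

```text
[0.49088644 0.12312441 0.19889172] [ 2.03318067  4.52974696 -2.99929884] r 0.13967510474340283 phi 0.6295599757877809 side -0.00018746250213339232 0.01897085044448526
```

Request:
{"name": "arm_command", "arguments": {"dp": [[-1, -7.2, -0.8], [-2, -14.4, -2.3], [-3, -21.5, -4], [-3.5, -25.5, -5.2], [-4, -29.3, -6.4], [-4, -29.3, -6.4], [-4, -29.3, -6.4]], "delta_rot": [[0, 0, 0], [0, 0, 0], [0, 0, 0], [0, 0, 0], [0, 0, 0], [0, 0, 0], [0, 0, 0]], "fingers": [10, 10, 10, 10, 10, 10, 10]}}

```text
time_s: 15.02
tool_pos: [0.4869, 0.0944, 0.1737]
orientation: [-0.0, 0.067, 0.998, 0.001]
ft_force: [3.5, 4.3, -2.9]
grip_width: 0.019
grip_force: 35.0
```

```bash
python3 lev.py; python3 - <<'E'
from h import *
im=snap('wrist','w5.png'); snap('scene','s5.png')
x=cv2.imread('pics/s5.png')[140:320,170:400]; y=cv2.imread('pics/w5.png')
cv2.imwrite('pics/g.png',np.hstack([cv2.resize(x,(460,360),interpolation=2),cv2.resize(y[100:300,0:280],(336,240)).repeat(1,0)[:240] if 0 else cv2.resize(y[:,0:300],(257,360))]))
E
```

```text
[0.48689983 0.09437587 0.19249228] [ 3.52095528  4.34042577 -2.85407995] r 0.139545808633324 phi 0.8429043249830886 side -0.00022838815154901557 0.018984000755107054
```

View pics/g.png

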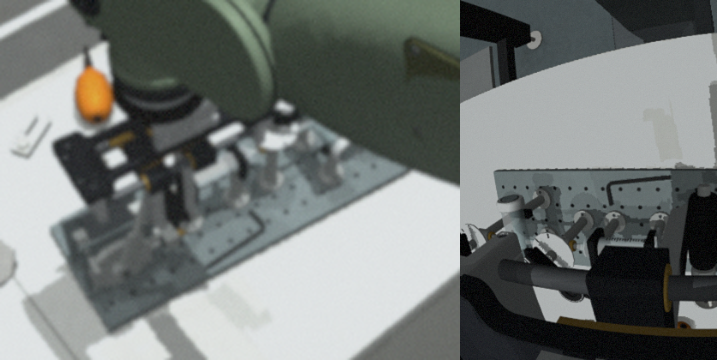

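```bash
python3 -c "
from h import *
print(manip.sign_off())"
```

```text
the job is handed in; nothing more can be done
None
```

The job is handed in at about 15 s. The inlet stopcock is half open (about 45°, nose on the middle mark), and the gripper is holding the lever on the fourth click (measured 0.843 rad; the fifth snaps at 0.99). I kept clear of the vent stopcock and the loose items, but did not check them with a final picture.

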